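Sweep the cleaned book bosses into the sorting tray's slot

ROBOT

A 6-joint arm with a two-finger parallel gripper is mounted at the origin on a cart in front of the work surface, level with it; the furniture and walls round the work are solid. World frame = base frame: x ahead of the robot, y to its left, z up, the work surface at z = 0. Lengths are in m, angles in rad, forces in N, time in s.
With the tool pointing down it reaches from about 0.25 to 0.8 m from the base axis. Payload 3.9 kg.
Tool frame: the origin (TCP) lies on the centre line of the jaws, within the pads' length; the fingertips stand 17 mm ahead of it and the grasp point (between the pads) lies 2 mm behind it; z points along the fingers, y is the direction in which the jaws open and shut (so a half turn about z gives the same grasp; the last joint's range is limited). The gripper opens to 85 mm and grips with 20 to 120 N. Pads are 22 mm wide; open, the fingers measure 114 mm over their backs; the gripper's body (76 mm by 85 mm) begins 54 mm behind the grasp point. The pads swing forward as they close: fully open they stand 13 mm farther back than shut.
Start: joints at [-1.339, 0.26, -0.138, 1.173, 0, 1.571], TCP at [0.121, -0.511, 0.248] pointing down, gripper open.
Joint ranges: [-2.78, 2.78], [-0.83, 1.72], [-1.28, 1.37], [-1.9, 2.12], [-1.57, 1.48], [-3.14, 3.14]. Speed limits (rad/s): [2.57, 2.57, 3.14, 3.14, 3.14, 3.14].

INTERFACE

Orientations are given as a rotation vector (axis times angle).
In Python, from rig import arm gives the robot as it stands. The module is installed in compiled form; this text tells all that it offers. Calls block until the motion is done:
- arm.reach(position, orientation): joint-space move of the TCP to a pose.
- arm.move_l(position, v=0.15, rot=None): straight line of the TCP; rot=None keeps the orientation; v is the mean speed in m/s.
- arm.set_joints(angles): joint-space move.
- arm.command_gripper(opening): opening from 0.0 (shut) to 1.0 (fully open); the grip force is fixed at half the most; returns when the fingers have stopped.
- arm.pause(seconds).
- arm.solve_ik(position, orientation): joint angles nearest the present ones, or None.
- arm.get_image(name): name is "scene" or "top"; returns the picture (400x640x3 uint8, red, green, blue); there is no depth.
- arm.camera_params(name): a dict with "K" (3x3 intrinsics, pixels), "rvec" (rotation vector, rad) and "tvec" (3), from world to camera coordinates, as OpenCV has them. Camera axes: x right, y down, z forward; pixel columns grow to the right and rows downward; lengths in m; the calibration is good to about 2 mm. A picture is of the moment at which its call begins. camera_params takes no time and is no camera call.
A pose or a line that the arm cannot do raises arm.IKError and nothing moves.
- arm.finish_job(): hands the job in, once; it reports no verdict.
Readings, each from a call of its own:
- arm.current_t(): time.
- arm.current_qpos(): joint angles.
- arm.current_joint_vel(): joint speeds.
- arm.current_joint_torque(): joint torques, N m.
- arm.current_tool_pos(): TCP position.
- arm.current_eef_rot(): TCP orientation.
- arm.current_wrist_force(): force on the tool from outside, world axes, zero at the start.
- arm.current_wrist_torque(): the same for the moment, N m.
- arm.current_width(): opening from 0.0 (shut) to 1.0 (fully open).
Only numpy, scipy, OpenCV 4.12 (cv2) and the standard library are available. Lean on these libraries where they do the work, as an engineer would, in place of code of your own. Each camera call takes 0.05 s, during which the arm holds its last target.

TASK

The three small brass bosses have been cleaned: push them across the sorting tray with the fingertips, one at a time, through the gate in its fence so that each drops into the slot behind, without lifting any of them. When all three are in, push the shutter fully shut by its upright tab. Leave the large boss lying where it is on the tray, and do not disturb the loupe, the vial or the weight beside it.

Things in the scene. Friction and masses are not known exactly. Their poses are not given: they have to be found in the camera images.
- tray: White sorting tray fixed to the table, 271 x 210 mm. Origin: underside, mid-width, at table height; x points across the deck to the gate, z up. Flat deck, top at z = 45 mm, slick, from x = -119 to +78; rims 10 mm above it at x = -119 and y = -99, +99. A fence (x = 70 to 78, 16 mm high above the deck) crosses it; the gate at y = 0 is its only opening.
- gate (a point): Middle of the gate, on the deck surface, 74 mm along x from the tray's origin; axes as the tray's. The gate is 33 mm wide along y, with rounded jambs (4 mm radius). The deck ends in a step at the back of the fence, 4 mm past this point: a boss tips over it and drops into the slot once its centre is a few mm past the step; the fingers need not enter the gate.
- slot_floor (a point): Middle of the floor of the slot, the open pocket behind the fence: tray x = 78 to 138, y = -45 to +45 mm, felt-lined floor 41 mm below the deck, outer wall 10 mm above deck height. Behind the fence, guide strips for the shutter stand 8 mm above deck height at x = 84 to 87 on either side of the gate.
- boss_0: Small round brass boss, 26 mm diameter, 10 mm high: straight side for 6 mm, then a low dome; about 25 g, loose, lying flat on the deck, on which it slides easily. Origin: centre of its underside.
- boss_1: Another small boss, the same.
- boss_2: The third small boss, the same.
- centre_boss: Large round brass boss, 42 mm diameter, 14 mm high, about 80 g, loose on the deck near the fence, to one side of the gate; too large for the gate and to be left where it is. Origin: centre of its underside.
- shutter (a joint): Slide position of the aluminium shutter behind the fence, in m: 0 = fully open, 0.046 = fully shut (end stop, gate covered). It slides along the tray's +y axis to shut, stays where it is left and takes about 1 N to move.
- shutter_tab (a point): Centre of the top of the shutter's grey upright tab, 85 mm above the table. The tab is 12 x 12 mm, stands from 17 to 40 mm above the deck (1 mm clear over the fence top) and moves with the shutter along the tray's y axis; at 0 it is at x = 81, y = -58 mm of the tray, shut at y = -12. Pushed on its -y side it shuts the gate.
- loupe: Black stand loupe, 42 mm diameter, 34 mm high, loose on the table beside the tray. Origin: centre of its underside.
- vial_a: Sample vial with black cap, 21 mm diameter, 51 mm high, loose on the table beside the tray. Origin: centre of its underside.
- book_weight: Round metal conservation weight with a knob, 47 mm diameter, 41 mm high, loose on the table beyond the slot end of the tray. Origin: centre of its underside.
Mind the look-alikes: they are no part of the job. Leave any pink or turquoise look-alike of the boss_2 alone.

How it is judged:
On the way, in this order (a step that is already met when the one before it is completed fails the run):
1. one small boss is down in the slot, the other two are still on the deck before the gate (((x of boss_0 in the frame of tray between 0.076 and 0.142 m and y of boss_0 in the frame of tray between -0.047 and 0.047 m and z of boss_0 in the frame of tray below 0.037 m and x of each of boss_1, boss_2 in the frame of tray below 0.072 m and z of each of boss_1, boss_2 in the frame of tray above 0.041 m) or (x of each of boss_0, boss_2 in the frame of tray below 0.072 m and z of each of boss_0, boss_2 in the frame of tray above 0.041 m and x of boss_1 in the frame of tray between 0.076 and 0.142 m and y of boss_1 in the frame of tray between -0.047 and 0.047 m and z of boss_1 in the frame of tray below 0.037 m) or (x of each of boss_0, boss_1 in the frame of tray below 0.072 m and z of each of boss_0, boss_1 in the frame of tray above 0.041 m and x of boss_2 in the frame of tray between 0.076 and 0.142 m and y of boss_2 in the frame of tray between -0.047 and 0.047 m and z of boss_2 in the frame of tray below 0.037 m))), for 0.2 s.
2. two small bosses are down in the slot, the last is still on the deck before the gate (((x of boss_0 in the frame of tray below 0.072 m and z of boss_0 in the frame of tray above 0.041 m and x of boss_1 in the frame of tray between 0.076 and 0.142 m and y of boss_1 in the frame of tray between -0.047 and 0.047 m and z of each of boss_1, boss_2 in the frame of tray below 0.037 m and x of boss_2 in the frame of tray between 0.076 and 0.142 m and y of boss_2 in the frame of tray between -0.047 and 0.047 m) or (x of boss_0 in the frame of tray between 0.076 and 0.142 m and y of boss_0 in the frame of tray between -0.047 and 0.047 m and z of each of boss_0, boss_2 in the frame of tray below 0.037 m and x of boss_1 in the frame of tray below 0.072 m and z of boss_1 in the frame of tray above 0.041 m and x of boss_2 in the frame of tray between 0.076 and 0.142 m and y of boss_2 in the frame of tray between -0.047 and 0.047 m) or (x of boss_0 in the frame of tray between 0.076 and 0.142 m and y of boss_0 in the frame of tray between -0.047 and 0.047 m and z of each of boss_0, boss_1 in the frame of tray below 0.037 m and x of boss_1 in the frame of tray between 0.076 and 0.142 m and y of boss_1 in the frame of tray between -0.047 and 0.047 m and x of boss_2 in the frame of tray below 0.072 m and z of boss_2 in the frame of tray above 0.041 m))), for 0.2 s.
3. all three small bosses are down in the slot, the shutter not yet shut (x of boss_0 in the frame of tray between 0.076 and 0.142 m and y of boss_0 in the frame of tray between -0.047 and 0.047 m and z of each of boss_0, boss_1, boss_2 in the frame of tray below 0.037 m and x of boss_1 in the frame of tray between 0.076 and 0.142 m and y of boss_1 in the frame of tray between -0.047 and 0.047 m and x of boss_2 in the frame of tray between 0.076 and 0.142 m and y of boss_2 in the frame of tray between -0.047 and 0.047 m and value of joint shutter below 0.02 m), for 0.2 s.
4. the shutter is pushed shut (value of joint shutter above 0.042 m), for 0.2 s.
At the end, for the whole second after the job is handed in: All three small bosses lie at rest in the slot (inside its walls, undersides at least 8 mm below the deck), the shutter is within 4 mm of fully shut, and the large boss is within 20 mm of where it began (x of boss_0 in the frame of tray between 0.076 and 0.142 m and y of boss_0 in the frame of tray between -0.047 and 0.047 m and z of each of boss_0, boss_1, boss_2 in the frame of tray below 0.037 m and x of boss_1 in the frame of tray between 0.076 and 0.142 m and y of boss_1 in the frame of tray between -0.047 and 0.047 m and x of boss_2 in the frame of tray between 0.076 and 0.142 m and y of boss_2 in the frame of tray between -0.047 and 0.047 m and value of joint shutter above 0.042 m and linear speed of each of boss_0, boss_1, boss_2 below 0.02 m/s and distance of centre_boss from where it was at the start of the episode below 0.02 m); the robot touches nothing.
It fails at once if a small boss is lifted: its underside more than 14 mm above the deck (z of any of boss_0, boss_1, boss_2 in the frame of tray above 0.059 m).
It fails at once if the large boss is moved more than 20 mm or lifted (distance of centre_boss from where it was at the start of the episode above 0.02 m or z of centre_boss in the frame of tray above 0.059 m).
It fails at once if a small boss falls off the tray ((z of boss_0 in the frame of tray below 0.037 m and x of boss_0 in the frame of tray below 0.06 m) or (z of boss_1 in the frame of tray below 0.037 m and x of boss_1 in the frame of tray below 0.06 m) or (z of boss_2 in the frame of tray below 0.037 m and x of boss_2 in the frame of tray below 0.06 m)).
It fails at once if the loupe, the vial or the weight is moved more than 20 mm or knocked over (distance of any of loupe, vial_a, book_weight from where it was at the start of the episode above 0.02 m or angle between any of loupe, vial_a, book_weight's own z axis and vertical above 0.5 rad).
It also fails if it takes over 72 s, if anything falls off the work surface, if the arm or the gripper's body presses on something with over 40 N, if the wrist force passes 120 N, or if a joint passes its speed limit or range.

## Working session

There is one attempt and no reset: what is moved stays moved. The work goes in short steps, each a Python script; the robot and the scene stay as the last script left them, time stands still between calls to the robot, and variables do not carry over. Pictures are saved under pics/ and viewed, and the job is handed in when it is done.

```bash
mkdir -p pics; python3 - <<'E'
from rig import arm
import cv2
for n in("scene","top"):
    im=arm.get_image(n); cv2.imwrite(f"pics/{n}0.png",im[:,:,::-1])
    p=arm.camera_params(n); print(n,p)
print(arm.current_t(),arm.current_eef_rot())
E
```

```text
scene {'K': array([[465.86219453,   0.        , 321.27983714],
       [  0.        , 465.86219453, 198.64996126],
       [  0.        ,   0.        ,   1.        ]]), 'rvec': array([ 0.69419642, -2.3948039 ,  1.36640052]), 'tvec': array([0.54535257, 0.22514757, 0.64162848])}
top {'K': array([[516.60328899,   0.        , 312.04948335],
       [  0.        , 516.60328899, 212.71125242],
       [  0.        ,   0.        ,   1.        ]]), 'rvec': array([ 2.16972474, -2.11201285,  0.17434289]), 'tvec': array([0.04169309, 0.59192362, 0.95013797])}
0.1 [-3.11873807e+00 -3.63150789e-01  2.80458930e-04]
```

View pics/scene0.png

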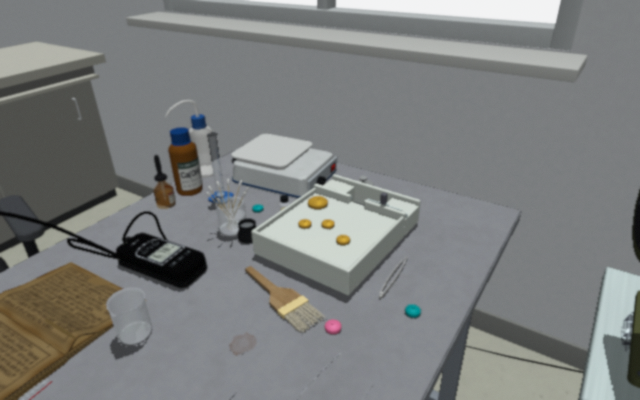

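View pics/top0.png

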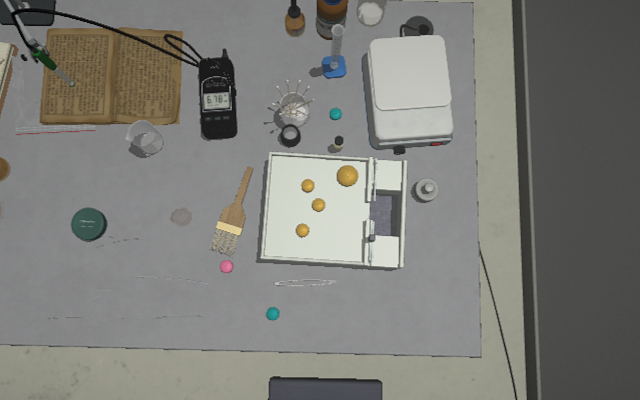

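Top view: the candidates are four amber bosses on the tray, at (307,185), (318,205), (302,230) and the large one at (347,176). The look-alikes are off the tray: pink (226,267), turquoise (272,314) and turquoise (335,114). By the description I want the three small ones on the deck. Next is a close crop to check that choice.

```bash
cat > h.py <<'E'
import numpy as np, cv2
from rig import arm
def cam(n):
    p=arm.camera_params(n); R=cv2.Rodrigues(p["rvec"])[0]; return p["K"],R,p["tvec"]
def ray(n,uv,z):
    K,R,t=cam(n); d=R.T@np.linalg.solve(K,np.array([uv[0],uv[1],1.])); c=-R.T@t
    return c+d*(z-c[2])/d[2]
def proj(n,P):
    p=arm.camera_params(n); return cv2.projectPoints(np.array(P,float).reshape(-1,3),p["rvec"],p["tvec"],p["K"],None)[0].reshape(-1,2)
def amber(im):
    h=cv2.cvtColor(im,cv2.COLOR_RGB2HSV)
    m=cv2.inRange(h,(10,130,90),(30,255,255))
    n,l,s,c=cv2.connectedComponentsWithStats(m)
    return [(c[i],s[i,4]) for i in range(1,n) if s[i,4]>30]
E
python3 - <<'E'
from h import *
im=cv2.imread("pics/top0.png")
c=cv2.resize(im[140:280,250:450],None,fx=4,fy=4,interpolation=cv2.INTER_CUBIC); cv2.imwrite("pics/crop0.png",c)
im2=cv2.imread("pics/scene0.png")
c=cv2.resize(im2[170:290,240:430],None,fx=4,fy=4,interpolation=cv2.INTER_CUBIC); cv2.imwrite("pics/crop1.png",c)
for a in amber(im[:,:,::-1].copy()):
    if 260<a[0][0]<410 and 150<a[0][1]<270: print(a, ray("top",a[0],.05))
for a in amber(im2[:,:,::-1].copy()):
    if 250<a[0][0]<430 and 180<a[0][1]<290:print(a, ray("scene",a[0],.05))
print(proj("top",[[0,0,0],[.4,0,0],[.4,.2,0],[.4,-.2,0]]))
E
```

```text
(array([347.06984127, 175.4       ]), np.int32(315)) [ 0.66545785 -0.00856172  0.05      ]
(array([307.45045045, 185.21621622]), np.int32(111)) [0.64380458 0.06798412 0.05      ]
(array([318.22123894, 204.46902655]), np.int32(113)) [0.60648089 0.04616753 0.05      ]
(array([302.15929204, 230.01769912]), np.int32(113)) [0.55603472 0.07566438 0.05      ]
(array([317.40229885, 202.2816092 ]), np.int32(174)) [ 0.66122743 -0.0049488   0.05      ]
(array([304.5, 223.5]), np.int32(76)) [0.63924343 0.07228893 0.05      ]
(array([327.56      , 223.53333333]), np.int32(75)) [0.60243012 0.04999357 0.05      ]
(array([342.56321839, 239.63218391]), np.int32(87)) [0.55225324 0.07987107 0.05      ]
[[334.71860129 534.54839227]
 [338.70114351 313.19162033]
 [236.72549523 310.46818806]
 [440.58652967 315.91264199]]
```

View pics/crop0.png

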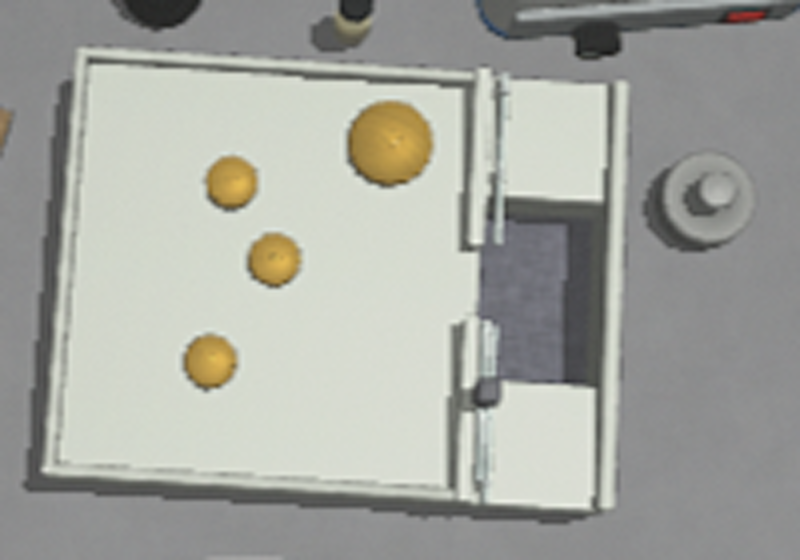

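View pics/crop1.png

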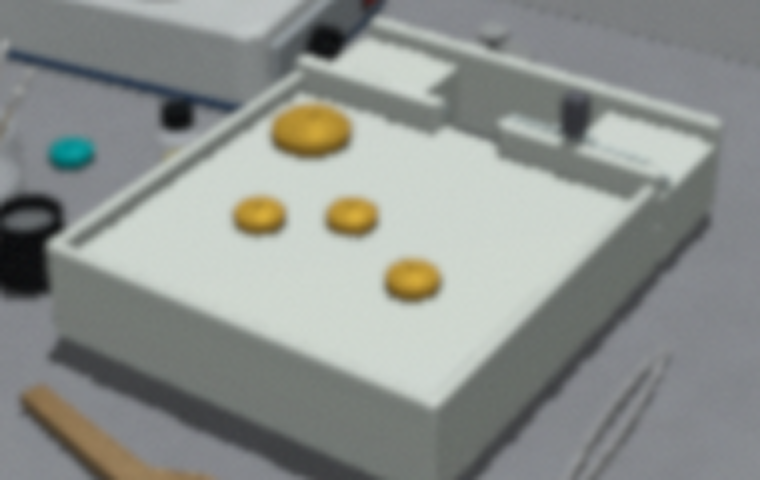

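Crop confirms: three small amber bosses on the deck, the large one at upper right near the fence, gate centre at crop (480,283), and the grey tab at (487,392). Next I find the tray pose.

```bash
cat > tray.py <<'E'
from h import *
from scipy.optimize import least_squares
E
python3 - <<'E'
from h import *
f=lambda x,y:(250+(x+.5)/4-.5,140+(y+.5)/4-.5)
g=lambda x,y:(240+(x+.5)/4-.5,170+(y+.5)/4-.5)
T={k:ray("top",f(*v),.055) for k,v in dict(UL=(80,50),LL=(43,470),UR=(628,83),LR=(614,509)).items()}
print(T)
for a,b in(("UL","LL"),("UR","LR"),("UL","UR"),("LL","LR")):
    d=T[b]-T[a]; print(a,b,np.linalg.norm(d),np.degrees(np.arctan2(d[1],d[0])))
S={k:ray("scene",g(*v),.055) for k,v in dict(UL=(300,60),LL0=(50,243),LR0=(437,408),UR=(718,125)).items()}
print(S)
R,t=cam("top")[1:];print(-R.T@t)
im=cv2.imread("pics/top0.png")
cv2.imwrite("pics/crop2.png",cv2.resize(im[150:275,355:415],None,fx=4.8,fy=4.8,interpolation=cv2.INTER_CUBIC))
cv2.imwrite("pics/crop3.png",cv2.resize(im[180:250,355:415],None,fx=8,fy=8,interpolation=cv2.INTER_CUBIC))
E
```

```text
{'UL': array([0.70651946, 0.14346197, 0.055     ]), 'LL': array([0.50177935, 0.15285153, 0.055     ]), 'UR': array([ 0.69749064, -0.12372033,  0.055     ]), 'LR': array([ 0.49067525, -0.11662398,  0.055     ])}
UL LL 0.20495530090766145 177.37420729917005
UR LR 0.20693709793715434 178.03480938572983
UL UR 0.2673348172607751 -91.93544400220574
LL LR 0.2697041887284644 -92.3596140646838
{'UL': array([ 0.70189773, -0.05624289,  0.055     ]), 'LL0': array([0.70300621, 0.14652097, 0.055     ]), 'LR0': array([0.49559837, 0.15587377, 0.055     ]), 'UR': array([ 0.48688605, -0.10700948,  0.055     ])}
[0.43355795 0.05986759 1.03117284]
```

View pics/crop3.png

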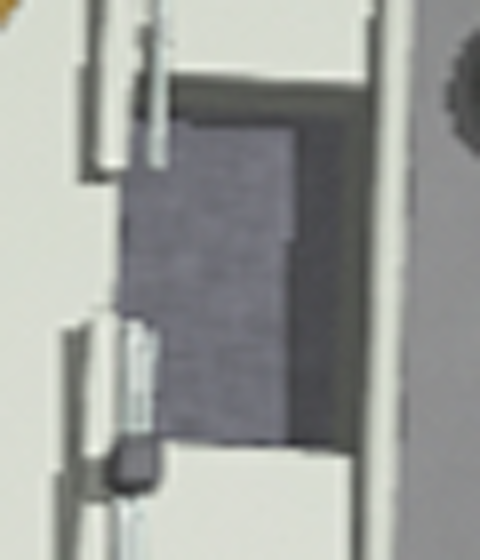

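```bash
python3 - <<'E'
from h import *
f=lambda x,y:(355+(x+.5)/8-.5,180+(y+.5)/8-.5)
for n,p,z in(("step x78",(121,245),.045),("fenceback up",(129,120),.061),("fenceback lo",(117,380),.061),("jamb+",(112,170),.061),("jamb-",(102,312),.061),("tab top",(137,465),.085)):
    w=ray("top",f(*p),z)
    a=np.radians(-92.25); X=np.array([np.cos(a),np.sin(a)]);Y=np.array([-X[1],X[0]])
    print(n,w, (w[:2]-[.5991,.0140])@X,(w[:2]-[.5991,.0140])@Y)
E
```

```text
step x78 [ 0.59887425 -0.05379012  0.045     ] 0.06774671526210335 0.0024358486885782044
fenceback up [ 0.6265542  -0.05359187  0.061     ] 0.06646191447761098 0.030086682104229955
fenceback lo [ 0.5637595 -0.0512858  0.061    ] 0.06662292618442518 -0.03275014738078396
jamb+ [ 0.61428289 -0.04963543  0.061     ] 0.06299029252320798 0.017669497630100325
jamb- [ 0.57994293 -0.04757577  0.061     ] 0.06228040428892308 -0.01672485124343784
tab top [ 0.54093212 -0.05332056  0.085     ] 0.06955231500292647 -0.055480045912930376
```

```bash
cat > tray.py <<'E'
from h import *
from scipy.spatial.transform import Rotation as Ro
A=np.radians(-92.25); X=np.array([np.cos(A),np.sin(A)]);Y=np.array([-X[1],X[0]])
OT=np.array([.6000,.0250])            # tray origin as the top camera sees it
SH=np.array([-.002,.002])             # mean of the two cameras
O=OT+SH
def W(x,y,z): p=O+X*x*1e-3+Y*y*1e-3; return [p[0],p[1],z]
def L(p): d=np.array(p[:2])-O; return 1e3*np.array([d@X,d@Y])
def rot(sign=1,dyaw=0):
    y=sign*np.array([Y[0],Y[1],0]); z=np.array([0,0,-1.]); x=np.cross(y,z)
    return (Ro.from_euler('z',dyaw)*Ro.from_matrix(np.c_[x,y,z])).as_rotvec()
def bosses(tag=None):
    im=arm.get_image("top")
    if tag: 
        c=cv2.resize(im[140:280,250:450],None,fx=4,fy=4,interpolation=cv2.INTER_CUBIC); cv2.imwrite(f"pics/{tag}.png",c[:,:,::-1])
    r=[]
    for c,s in amber(im):
        w=ray("top",c,.05)[:2]+SH; l=L(w)
        if -130<l[0]<150 and abs(l[1])<105: r.append((l.round(1),int(s)))
    return r
E
python3 - <<'E'
from tray import *
print(bosses())
for s in(1,-1):
    q=arm.solve_ik(W(-50,3,.13),rot(s)); print(s,None if q is None else np.round(q,2))
E
```

```text
[(array([31. , 66.6]), 313), (array([-44.7,  42.1]), 111), (array([-21.5,   5.6]), 112), (array([-48.9, -45.9]), 113)]
1 [ 0.13  0.47 -0.14  0.96  0.    1.74]
-1 [ 0.13  0.47 -0.14  0.96  0.   -1.4 ]
```

```bash
python3 - <<'E'
from tray import *
arm.reach(W(-52,3,.2),rot(1))
arm.command_gripper(0.19)
arm.move_l(W(-52,3,.09),v=.15)
print(arm.current_t(),arm.current_width(),arm.current_tool_pos(),L(arm.current_tool_pos()),arm.current_wrist_force())
print(bosses("hov"))
im=arm.get_image("scene");cv2.imwrite("pics/hovs.png",cv2.resize(im[130:290,220:440],None,fx=3.5,fy=3.5,interpolation=cv2.INTER_CUBIC)[:,:,::-1])
E
```

```text
4.3833 0.1905382527927211 [0.60375114 0.07895323 0.09078159] [-52.13896216   3.70703135] [ 0.04344218 -0.36003713 -0.24404269]
[(array([40.8, 72.1]), 104)]
```

View pics/hov.png

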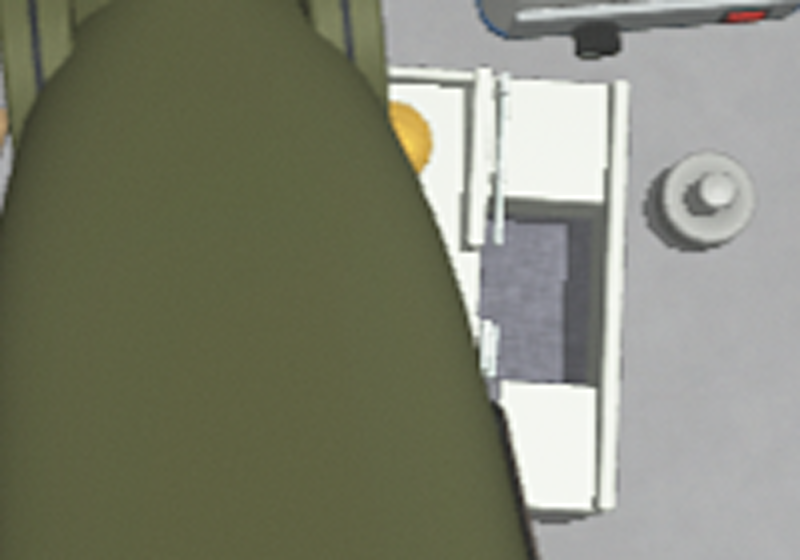

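View pics/hovs.png

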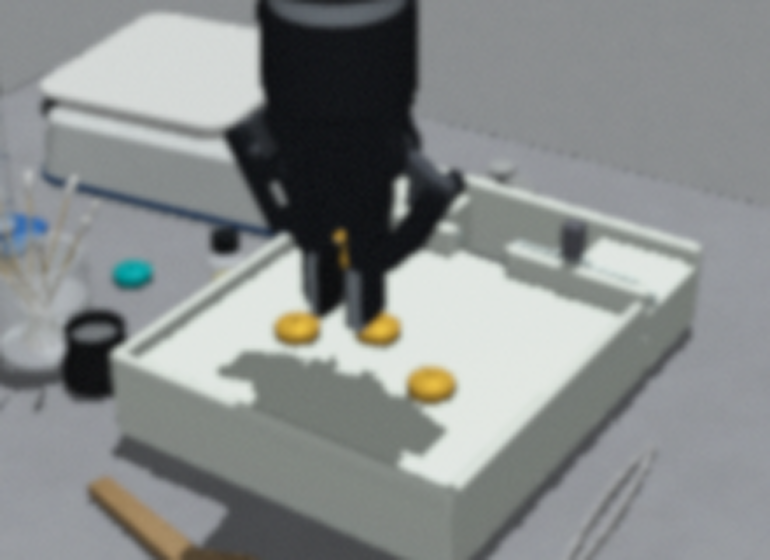

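```bash
python3 - <<'E'
from tray import *
p=L(arm.current_tool_pos())
P=[W(p[0]+dx,p[1]+dy,z) for dx in(-11,11) for dy in (-22,-8,8,22) for z in(.0735,)]
print(((proj("scene",P)-[220,130])*3.5).round(0))
im=arm.get_image("scene");cv2.imwrite("pics/hovs2.png",cv2.resize(im[180:240,280:360],None,fx=9,fy=9,interpolation=cv2.INTER_CUBIC)[:,:,::-1])
print(((proj("scene",P)-[280,180])*9).round(0))
E
```

```text
[[366. 338.]
 [343. 329.]
 [318. 320.]
 [296. 311.]
 [391. 318.]
 [368. 310.]
 [343. 300.]
 [321. 293.]]
[[401. 419.]
 [342. 397.]
 [277. 372.]
 [221. 351.]
 [464. 367.]
 [406. 346.]
 [341. 323.]
 [285. 302.]]
```

View pics/hovs2.png

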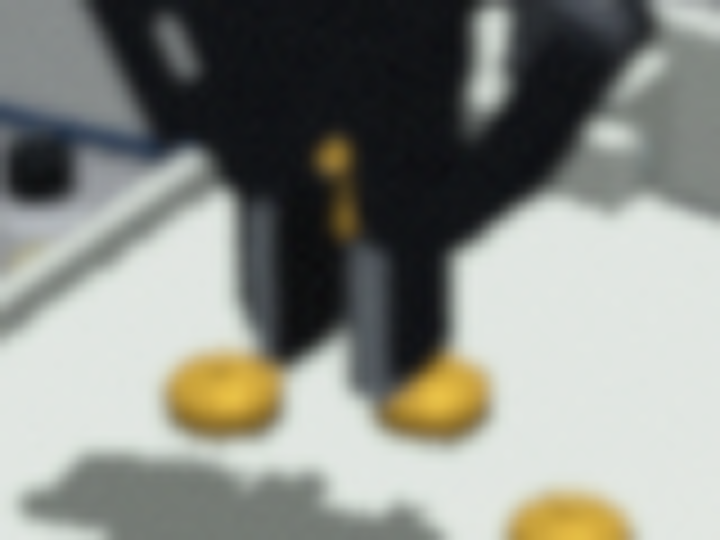

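```bash
python3 - <<'E'
from tray import *
arm.command_gripper(0.17)
f0=arm.current_wrist_force()
for z in(.066,.063,.0615,.060,.0585):
    arm.move_l(W(-52,3,z),v=.05); f=arm.current_wrist_force()-f0
    print(z,arm.current_tool_pos()[2].round(4),f.round(2))
    if f[2]>2: break
p=arm.current_tool_pos()
arm.move_l(W(-52,3,z+.003),v=.05)
print(arm.current_tool_pos(),arm.current_wrist_force()-f0,arm.current_t())
E
```

```text
0.066 0.0657 [-1.31 -0.1   0.68]
0.063 0.063 [-0.81  0.26  0.38]
0.0615 0.0623 [-1.36  0.29  5.46]
[0.60317752 0.078861   0.06453909] [-0.19463679 -0.55799765 -0.2938172 ] 6.1333
```

```bash
python3 - <<'E'
from tray import *
Z=.0645
arm.move_l(W(-40,3,Z),v=.06)
arm.move_l(W(10,0,Z),v=.1)
arm.move_l(W(35,0,Z),v=.1)
print(arm.current_t(),L(arm.current_tool_pos()),arm.current_wrist_force())
im=arm.get_image("scene");cv2.imwrite("pics/p1.png",cv2.resize(im[160:280,250:430],None,fx=4.4,fy=4.4,interpolation=cv2.INTER_CUBIC)[:,:,::-1])
for c,s in amber(im):
    w=ray("scene",c,.05)[:2]+[.002,-.002]; l=L(w)
    if -130<l[0]<150 and abs(l[1])<105: print(l.round(1),s)
E
```

```text
7.5333 [ 3.53065470e+01 -3.21430172e-03] [-0.00285068  0.64325256  0.06607243]
[31.  66.3] 174
[-45.   41.5] 76
[-49.5 -46.3] 96
```

View pics/p1.png

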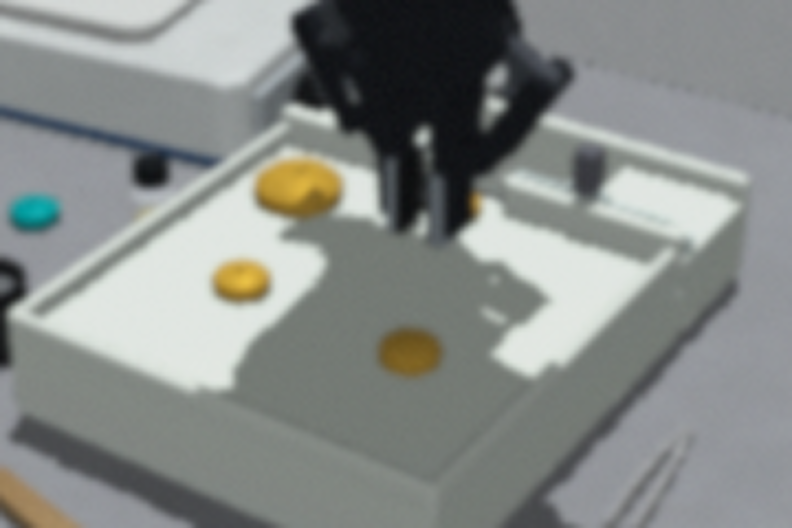

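```bash
python3 - <<'E'
from tray import *
P=[W(57+13*np.cos(a),13*np.sin(a),.049) for a in np.arange(0,6.28,.785)]
P=[[p[0]-.002,p[1]+.002,p[2]] for p in P]
print(((proj("scene",P)-[250,160])*4.4).round(0))
E
```

```text
[[465. 193.]
 [444. 191.]
 [426. 197.]
 [422. 208.]
 [435. 218.]
 [457. 220.]
 [475. 214.]
 [479. 202.]]
```

The boss's right edge shows at (480,203), where a boss held at x=57, y=0 should be. I'm pushing on through the gate.

```bash
python3 - <<'E'
from tray import *
Z=.0645
arm.move_l(W(57,0,Z),v=.12)
print(arm.current_t(),L(arm.current_tool_pos()),arm.current_wrist_force())
def snap(n):
    im=arm.get_image("scene");cv2.imwrite(f"pics/{n}.png",cv2.resize(im[160:280,250:430],None,fx=4.4,fy=4.4,interpolation=cv2.INTER_CUBIC)[:,:,::-1])
arm.command_gripper(0)
arm.move_l(W(55,0,.067),v=.1)
arm.move_l(W(61,0,.067),v=.1)
print(arm.current_t(),L(arm.current_tool_pos()),arm.current_wrist_force())
arm.move_l(W(25,0,.09),v=.25)
arm.move_l(W(-75,42,.12),v=.3)
print(arm.current_t(),L(arm.current_tool_pos()))
print(bosses("a1")); snap("a1s")
E
```

```text
7.9167 [ 5.70534756e+01 -2.78308868e-02] [0.24437092 0.96051335 0.65071709]
8.7083 [61.48222926 -0.06539621] [ 0.73116201  0.33510015 -0.15273729]
9.5583 [-75.16346093  41.78421322]
[(array([38.3, 69.3]), 167), (array([115.4, -11.7]), 118)]
```

View pics/a1.png

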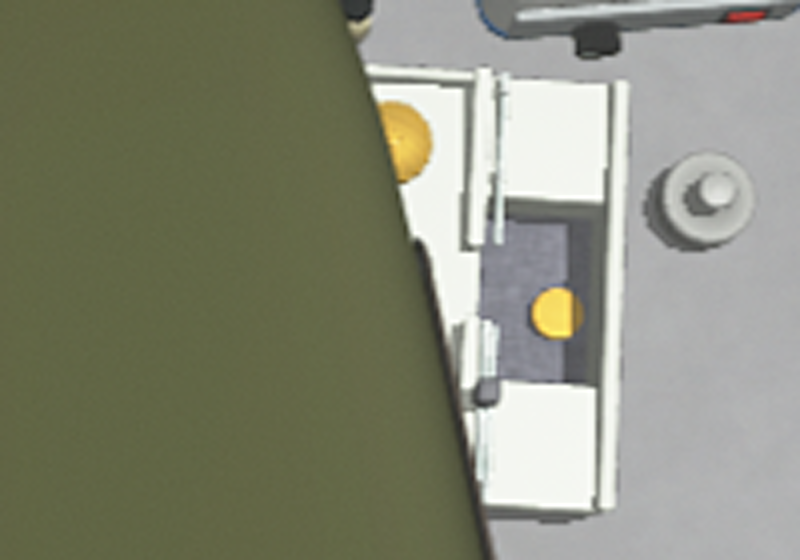

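The first boss is in the slot at crop (556,313). Next is b0.

```bash
cat >> tray.py <<'E'
Z=.0645
def snap(n):
    im=arm.get_image("scene");cv2.imwrite(f"pics/{n}.png",cv2.resize(im[160:280,250:430],None,fx=4.4,fy=4.4,interpolation=cv2.INTER_CUBIC)[:,:,::-1])
    for c,s in amber(im):
        l=L(ray("scene",c,.05)[:2]+[.002,-.002])
        if -130<l[0]<150 and abs(l[1])<105: print(l.round(1),s)
E
python3 - <<'E'
from tray import *
arm.command_gripper(0.17)
arm.move_l(W(-79,42,.09),v=.15)
arm.move_l(W(-79,42,Z),v=.06)
print(L(arm.current_tool_pos()),arm.current_wrist_force())
arm.move_l(W(-64,42,Z),v=.06)
arm.move_l(W(28,0,Z),v=.1)
arm.move_l(W(36,0,Z),v=.08)
print(arm.current_t(),L(arm.current_tool_pos()),arm.current_wrist_force())
snap("p2")
E
```

```text
[-78.96151905  41.76280095] [ 0.10343396  0.1874485  -0.53829113]
12.6833 [36.16430405  0.1698751 ] [-0.21492996  0.21568509 -0.00497127]
[31.  66.3] 174
[-49.5 -46.3] 96
```

View pics/p2.png

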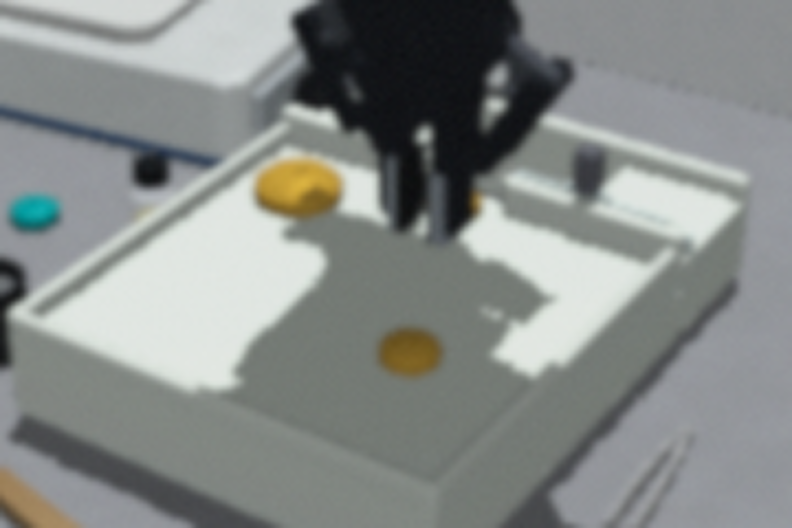

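The second boss is held the same way, its edge visible at (478,203). I'm repeating the finish.

```bash
python3 - <<'E'
from tray import *
arm.move_l(W(57,0,Z),v=.12)
arm.command_gripper(0)
arm.move_l(W(55,0,.067),v=.1)
arm.move_l(W(61,0,.067),v=.1)
print(arm.current_t(),L(arm.current_tool_pos()),arm.current_wrist_force())
arm.move_l(W(25,0,.09),v=.25)
arm.move_l(W(-83,-46,.12),v=.3)
print(bosses("a2")); snap("a2s")
E
```

```text
13.85 [61.44295917 -0.07053657] [-0.62895067  0.49301888  0.22326857]
[(array([30.9, 66.7]), 316), (array([106.5,  -9.5]), 232)]
[26.4 68. ] 118
[-49.1 -45.7] 87
```

View pics/a2.png

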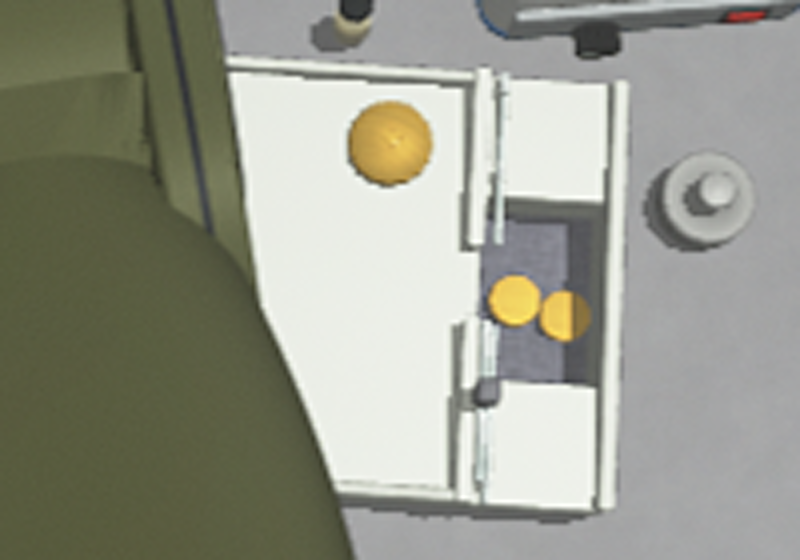

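View pics/a2s.png

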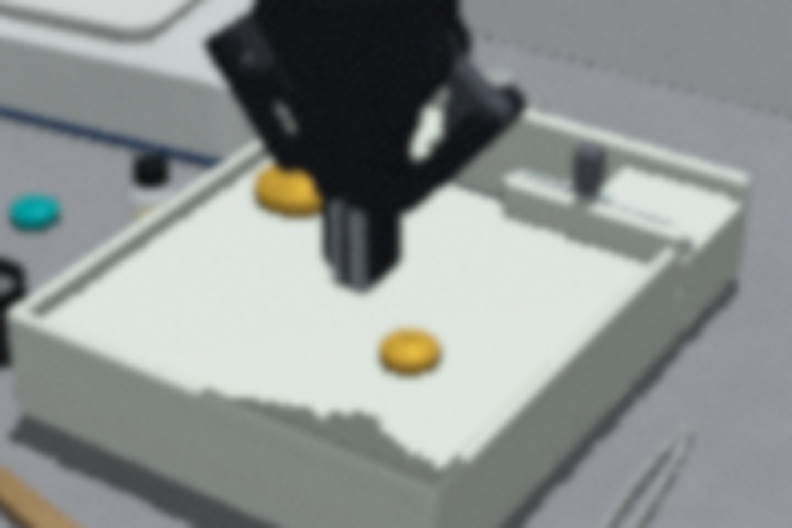

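Two bosses are in the slot, at (514,300) and (565,316). The third is at (410,352) in the scene crop. I'm pushing it the same way.

```bash
python3 - <<'E'
from tray import *
arm.command_gripper(0.17)
arm.move_l(W(-83,-46,.09),v=.15)
arm.move_l(W(-83,-46,Z),v=.06)
print(L(arm.current_tool_pos()),arm.current_wrist_force())
arm.move_l(W(-68,-46,Z),v=.06)
arm.move_l(W(28,0,Z),v=.1)
arm.move_l(W(36,0,Z),v=.08)
print(arm.current_t(),L(arm.current_tool_pos()),arm.current_wrist_force())
snap("p3")
E
```

```text
[-82.94588884 -46.2321784 ] [0.28255428 0.94255124 0.70772049]
17.9083 [36.16363114 -0.18820936] [-0.01387078  0.81738674  0.17047174]
[31.  66.3] 174
```

View pics/p3.png

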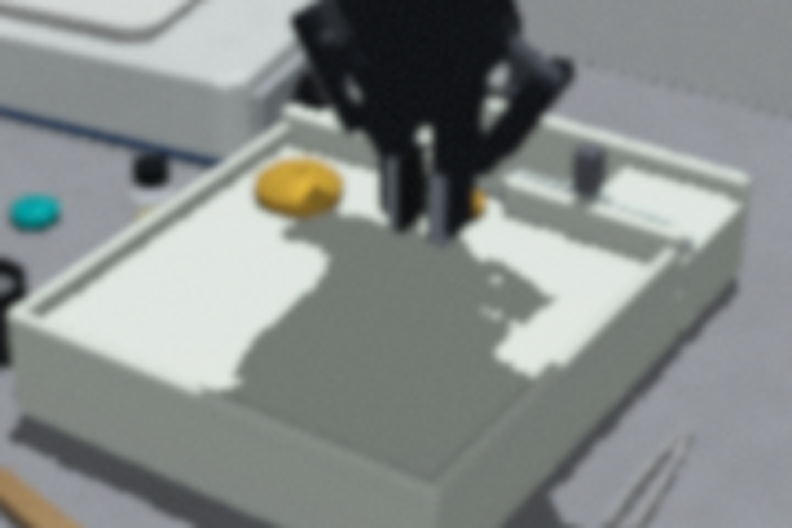

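```bash
python3 - <<'E'
from tray import *
arm.move_l(W(57,0,Z),v=.12)
arm.command_gripper(0)
arm.move_l(W(55,0,.067),v=.1)
arm.move_l(W(61,0,.067),v=.1)
print(arm.current_t(),L(arm.current_tool_pos()),arm.current_wrist_force())
arm.move_l(W(25,0,.09),v=.25)
arm.move_l(W(-20,-60,.14),v=.3)
print(bosses("a3")); snap("a3s")
E
```

```text
19.075 [ 6.14192664e+01 -2.03719450e-02] [0.38377312 0.32465666 0.37497294]
[(array([118.9, -12.6]), 117)]
[31.3 66.6] 171
```

View pics/a3.png

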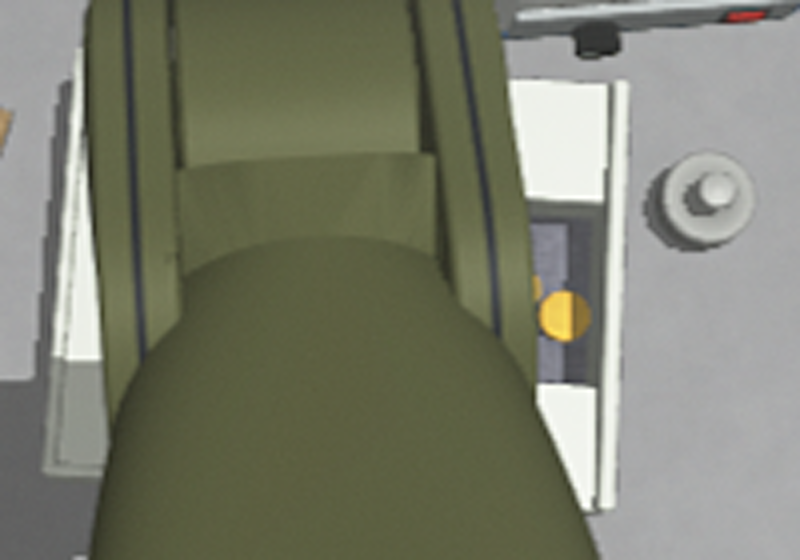

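```bash
python3 - <<'E'
from tray import *
arm.move_l(W(-95,-40,.16),v=.3)
print(arm.current_t(),bosses("a4")); snap("a4s")
E
```

```text
20.3667 [(array([31. , 66.6]), 312), (array([93.6, -2.9]), 147), (array([118.5, -12.6]), 111)]
[24.5 72.3] 76
```

View pics/a4.png

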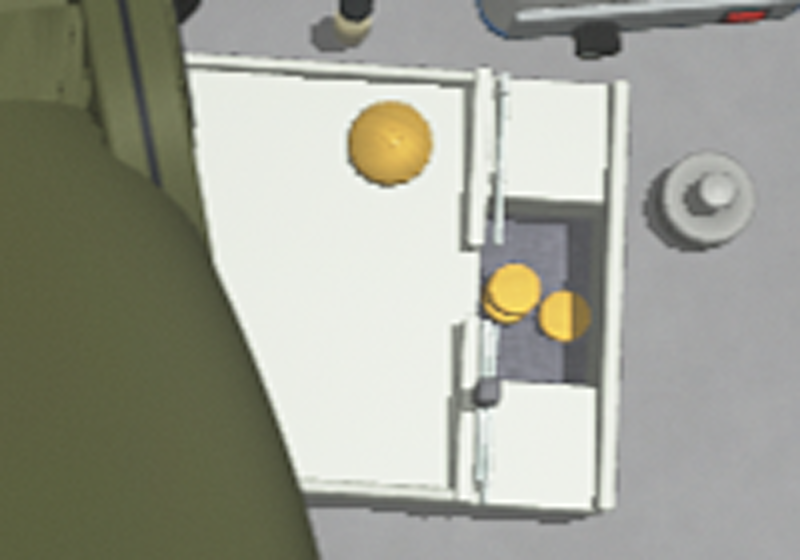

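View pics/a4s.png

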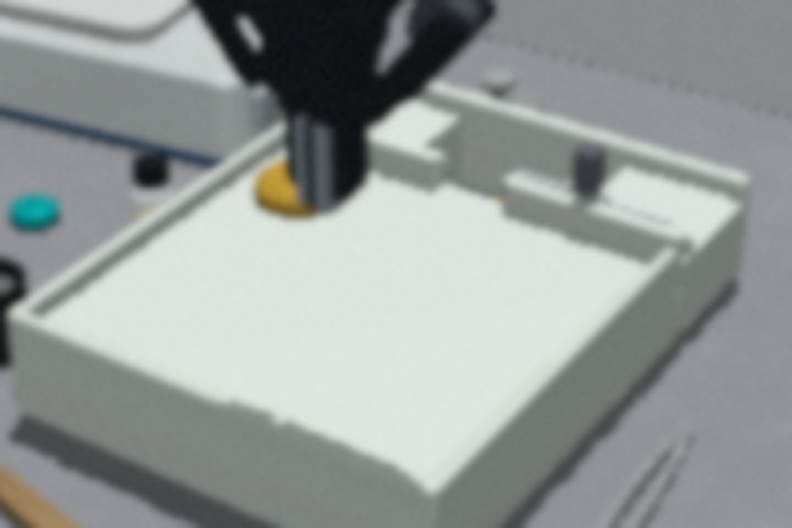

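```bash
python3 - <<'E'
from tray import *
im=arm.get_image("top");im2=arm.get_image("scene")
a=cv2.resize(im[195:240,365:405],None,fx=9,fy=9,interpolation=cv2.INTER_CUBIC)
b=cv2.resize(im2[185:230,345:385],None,fx=9,fy=9,interpolation=cv2.INTER_CUBIC)
cv2.imwrite("pics/z1.png",np.hstack([a,b])[:,:,::-1])
h=cv2.cvtColor(im2,cv2.COLOR_RGB2HSV);m=cv2.inRange(h,(8,90,60),(30,255,255))[185:230,345:385]
v,u=np.nonzero(m);print(list(zip(u+345,v+185)))
for z in(.005,.014,.02,.03,.04,.045,.05):
    print(z,L(ray("scene",(363.5,205),z)[:2]+[.002,-.002]).round(1),L(ray("top",(378.6,212.4),z)[:2]+SH).round(1))
E
```

```text
[]
0.005 [138.1  21.2] [101.3   5.5]
0.014 [125.1  13.8] [100.1   4. ]
0.02 [116.5   8.8] [99.4  3. ]
0.03 [102.    0.6] [98.1  1.3]
0.04 [87.6 -7.7] [96.8 -0.4]
0.045 [ 80.4 -11.8] [96.2 -1.2]
0.05 [ 73.2 -15.9] [95.6 -2.1]
```

View pics/z1.png

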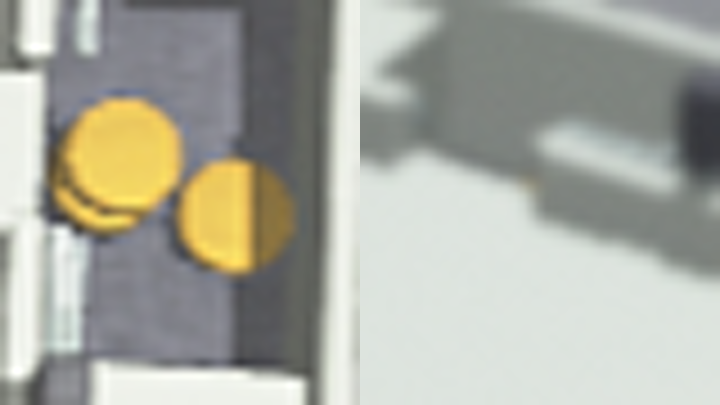

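The third boss lies flipped on top of the second. Its rays from the two views meet at z ≈ 24–30 mm, which is below the 37 mm limit. Next is the shutter.

```bash
python3 - <<'E'
from tray import *
arm.move_l(W(0,-60,.16),v=.3)
arm.move_l(W(81,-92,.14),v=.25)
arm.move_l(W(81,-92,.088),v=.12)
f0=arm.current_wrist_force(); print(L(arm.current_tool_pos()),f0)
for y in np.arange(-80,-18,3):
    arm.move_l(W(81,y,.088),v=.06); f=arm.current_wrist_force()-f0
    print(y,L(arm.current_tool_pos()).round(1),f.round(1))
    if np.hypot(f[0],f[1])>8: break
print(arm.current_t())
E
```

```text
[ 80.33458215 -91.33229708] [0.52680262 0.28616898 0.46020313]
-80 [ 81.1 -78.8] [-0.2  0.1  0.4]
-77 [ 81.1 -76.9] [ 0.4 -1.1 -1.3]
-74 [ 81.  -73.9] [-1.9 -0.4 -0.1]
-71 [ 81.  -70.7] [-1.2 -0.5 -0.7]
-68 [ 81.  -67.7] [-0.4  0.3 -0. ]
-65 [ 81.  -64.6] [-0.3  0.5  0.7]
-62 [ 81.  -61.6] [-0.1  0.4 -0.3]
-59 [ 81.  -58.6] [-0.5 -0.4 -0.5]
-56 [ 81.  -55.6] [-0.4 -1.  -1. ]
-53 [ 81.  -52.6] [-1.2 -0.6 -0.1]
-50 [ 81.  -49.6] [-1.6  0.3  0.1]
-47 [ 81.  -46.6] [-0.7 -0.5 -1.5]
-44 [ 81.  -43.6] [-0.1 -0.7 -0.3]
-41 [ 81.  -40.6] [-1.4 -0.3 -0.7]
-38 [ 81.  -37.6] [-1.3 -0.1  0.2]
-35 [ 81.  -34.6] [-0.8  0.  -1.1]
-32 [ 81.  -31.7] [-0.3 -0.2  0.4]
-29 [ 81. -31.] [-6.8 -0.7  2.5]
-26 [ 81.  -30.8] [-12.    0.8   7.4]
26.9833
```

```bash
python3 - <<'E'
from tray import *
arm.move_l(W(81,-45,.088),v=.1)
arm.move_l(W(81,-60,.15),v=.2)
arm.move_l(W(-95,-60,.2),v=.3)
arm.pause(.3)
print(arm.current_t(),bosses("a5")); snap("a5s")
im=arm.get_image("top"); cv2.imwrite("pics/a5w.png",im[90:300,200:460,::-1].repeat(2,0).repeat(2,1))
E
```

```text
28.85 [(array([30.9, 66.6]), 314), (array([96.2, -1.5]), 109), (array([118.6, -12.5]), 110)]
[31.1 66.5] 172
```

View pics/a5.png

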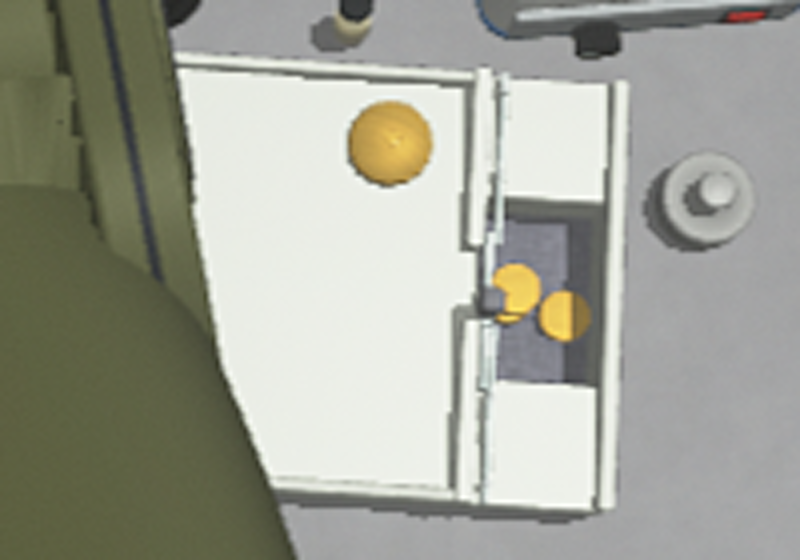

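View pics/a5s.png

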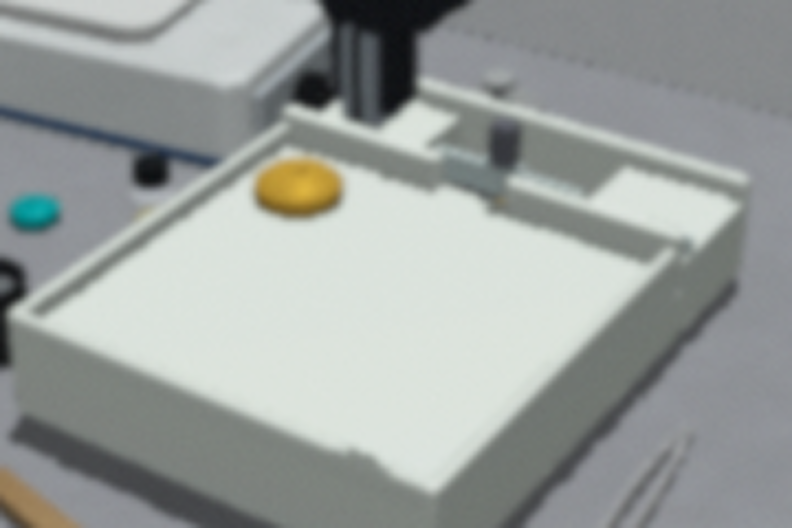

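```bash
python3 - <<'E'
from tray import *
def tab(im,box):
    x0,y0,x1,y1=box; g=cv2.cvtColor(im,cv2.COLOR_RGB2GRAY)[y0:y1,x0:x1]
    return g
t0=cv2.imread("pics/top0.png")[:,:,::-1].copy(); s0=cv2.imread("pics/scene0.png")[:,:,::-1].copy()
t1=arm.get_image("top"); s1=arm.get_image("scene")
# scene: template match of tab
tp=cv2.cvtColor(s0,cv2.COLOR_RGB2GRAY)[192:206,378:390]
def up(a):return cv2.resize(a,None,fx=8,fy=8,interpolation=cv2.INTER_CUBIC)
cv2.imwrite("pics/tabs.png",np.vstack([np.hstack([up(t0[210:245,350:395]),up(t1[195:230,350:395])]),]) [:,:,::-1])
cv2.imwrite("pics/tabs2.png",np.hstack([up(s0[180:225,345:395]),up(s1[180:225,345:395])])[:,:,::-1])
print(proj("top",[[*W(81,y,0)[:2]-SH,.085] for y in(-58,-12)]), proj("scene",[[*W(81,y,0)[:2]-np.array([.002,-.002]),.085] for y in(-58,-12)]))
E
```

```text
[[371.8627322  238.80946753]
 [373.03869332 214.1817248 ]] [[385.12370833 193.80320897]
 [364.31548409 187.40799102]]
```

View pics/tabs.png

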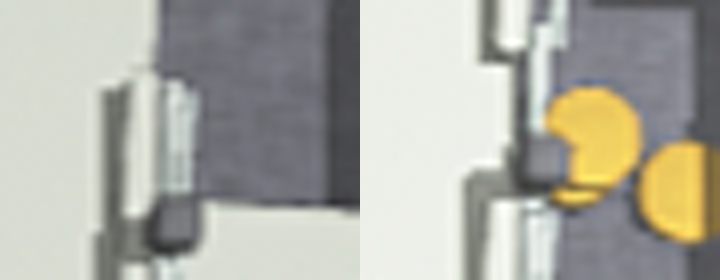

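View pics/tabs2.png

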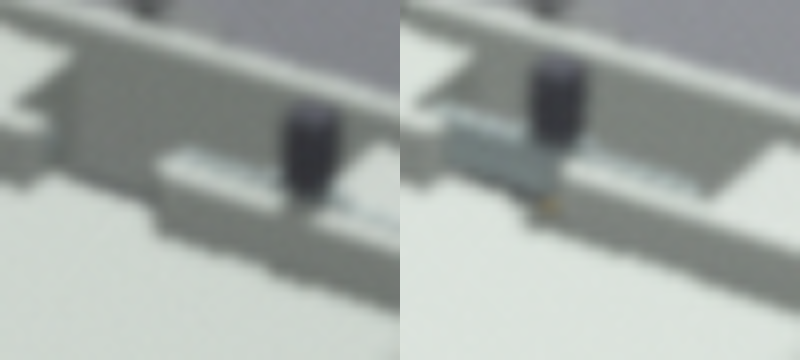

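The tab travel measures 42–43 mm, close to the limit. Its final position agrees with the predicted shut position to 1 mm, but I'll push again more firmly to make sure it is at the end stop.

```bash
python3 - <<'E'
from tray import *
arm.move_l(W(60,-70,.15),v=.3)
arm.move_l(W(81,-48,.12),v=.2)
arm.move_l(W(81,-48,.086),v=.12)
f0=arm.current_wrist_force()
for y in (-38,-34,-32,-30,-28,-26,-24,-22,-20,-18):
    arm.move_l(W(81,y,.086),v=.06); f=arm.current_wrist_force()-f0
    print(y,L(arm.current_tool_pos()).round(2),f.round(1))
    if np.linalg.norm(f)>24: break
arm.move_l(W(81,-48,.086),v=.1)
arm.move_l(W(81,-60,.15),v=.2)
arm.move_l(W(-95,-60,.2),v=.3)
arm.pause(.3)
print(arm.current_t(),bosses("a6"))
t1=arm.get_image("top"); s1=arm.get_image("scene")
def up(a):return cv2.resize(a,None,fx=8,fy=8,interpolation=cv2.INTER_CUBIC)
cv2.imwrite("pics/tabs3.png",np.hstack([up(t1[195:240,350:395]),up(s1[180:225,345:395])])[:,:,::-1])
t0=cv2.imread("pics/top0.png")[:,:,::-1]
print(t0[230:246,371].sum(1)//3,t0[230:246,372].sum(1)//3); print(t1[206:224,372].sum(1)//3,t1[206:224,373].sum(1)//3)
E
```

```text
-38 [ 81.03 -36.68] [-0.9  1.4 -1. ]
-34 [ 81.06 -33.67] [-0.1  1.2 -0.1]
-32 [ 81.01 -31.92] [ 0.7  1.5 -0. ]
-30 [ 81.   -31.22] [-3.9  1.   0.5]
-28 [ 81.03 -31.01] [-7.5  1.5  4.1]
-26 [ 81.05 -30.87] [-11.3   0.5   7.6]
-24 [ 81.04 -30.73] [-15.5   1.4  11.7]
-22 [ 81.1  -30.57] [-19.9   1.1  15.5]
34.6 [(array([31. , 66.6]), 312), (array([96.2, -1.7]), 110), (array([118.5, -12.7]), 110)]
[185 184 180 187 131 109 116 121 125 115  74  65 147 208 205 200] [172 173 167 184 124 109 120 122 122 117  74  96 198 214 195 210]
[237 231 215 219 225 182 135 133 140 144 136  98  67 121 211 169 225 218] [186 163 148 166 174 155 129 136 140 144 138 101  68 112 121 177 213 216]
```

View pics/tabs3.png

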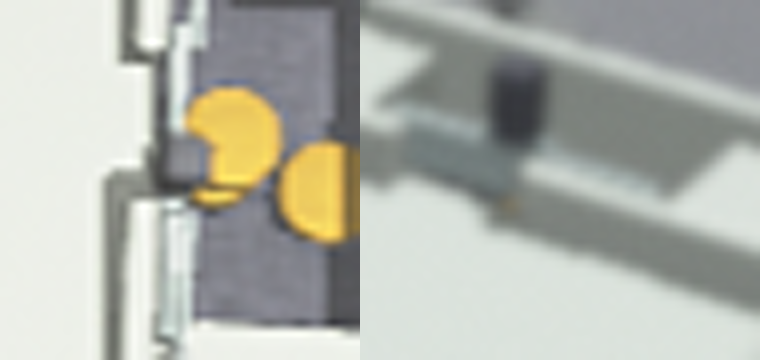

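```bash
python3 - <<'E'
from tray import *
g=lambda u,v,z:L(ray("top",(u,v),z)[:2]+SH).round(1)
print("tab before",g(371.7,236.6,.085),"after",g(372.8,214.0,.085))
t1=arm.get_image("top"); t0=cv2.imread("pics/top0.png")[:,:,::-1]
for n,t in(("0",t0),("1",t1)):
  for c in (367,368): print(n,c,t[196:224,c].sum(1)//3)
print([g(367.5,v,.061) for v in(201,218.5,219.5)])
# fence/rim y extents along column 300 and 430 region: rims inner edges
s0=cv2.imread("pics/scene0.png")[:,:,::-1]; s1=arm.get_image("scene")
for r in (189,191): print(s0[r+4,376:394].sum(1)//3)
for r in (185,187,189): print(s1[r,355:374].sum(1)//3)
E
```

```text
tab before [ 80.5 -53.9] after [ 80.5 -11.7]
0 367 [162 163 167 177 166 101  84 204 217 215 214 215 214 216 215 215 215 215
 216 216 217 219 196 208 216 221 218 217]
0 368 [217 218 216 219 225 134 113 209 220 218 220 219 219 219 217 215 215 216
 215 205 198 199 184 211 220 222 220 221]
1 367 [191 191 196 205 193 119 100 235 241 239 239 239 239 239 239 240 241 221
 214 218 161 145 135 135 235 244 240 238]
1 368 [240 240 240 240 247 158 107 202 216 214 213 215 215 214 214 213 219 162
 131 124 125 127 130 135 236 243 241 241]
[array([72. , 16.7]), array([ 73.7, -17. ]), array([ 73.8, -19. ])]
[117 117 117 113 108 101  98  99 102 105 108 120 136 145 155 164 172 179]
[118 116 113 105  89  73  70  73  77  75  74  89 107 116 118 120 124 127]
[126 129 129 130 133 138 145 151 158 169 179 187 194 197 197 196 186 173
 165]
[126 126 126 126 126 123 118 113 109 111 115 118 127 140 155 164 174 181
 189]
[124 125 128 127 124 113  94  80  80  82  84  81  84 102 119 127 131 133
 138]
```

View pics/a5w.png

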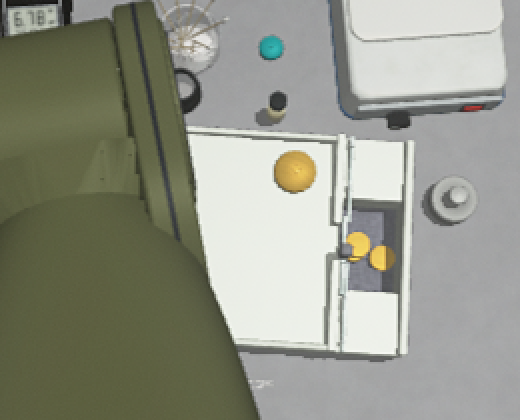

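```bash
python3 - <<'E'
from rig import arm
arm.finish_job(); print(arm.current_t())
E
```

```text
the job is handed in; nothing more can be done
the job is handed in; nothing more can be done
```

I pushed the three small bosses one at a time through the gate into the slot, using slightly opened fingertips as a cradle. I then pushed the shutter shut by its tab and handed the job in at about 35 s of the 72 s allowed; `finish_job()` reports no verdict.

**Last checks:**
- **Bosses:** all three show in the slot. The third lies flipped on top of the second, with its height roughly triangulated at 24–30 mm, below the 37 mm limit.
- **Shutter:** the tab is at y = -11.7 mm (shut is -12). It held firm against a second push of about 25 N.
- **Other objects:** the large boss has not moved measurably. The vial and the weight look in place and upright; the loupe is partly hidden by the arm, but what shows is in place. The arm is clear of everything.

**One disagreement:** the tab's measured travel was only about 42–43 mm, not 46 mm. The first picture puts it at y ≈ -54 mm instead of -58 mm, so I take it that the shutter began about 4 mm from fully open. I judged it shut from the absolute position and the hard stop.

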